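# Load the stationery caddy and hold it up level

### The arm

A 7-joint arm with a two-finger parallel gripper is mounted at the origin on a cart in front of the work surface, level with it; the furniture and walls round the work are solid. World frame = base frame: x ahead of the robot, y to its left, z up, the work surface at z = 0. Lengths are in m, angles in rad, forces in N, time in s.
With the tool pointing down it reaches from about 0.425 to 0.825 m from the base axis. Payload 3.6 kg.
Tool frame: the origin (TCP) lies between the finger pads, 19 mm behind the fingertips; this is the grasp point; z points along the fingers, y is the line along which they close (so a half turn about z gives the same grasp; the last joint's range is limited). The gripper opens to 85 mm and grips with 20 to 120 N. Pads are 22 mm wide; open, the fingers measure 114 mm over their backs; the gripper's body (76 mm by 85 mm) begins 54 mm behind the grasp point. The pads swing forward as they close: fully open they stand 13 mm farther back than shut.
Start: joints at [-1.325, 0.615, -0.013, 1.423, 0.008, 1.103, -0.04], TCP at [0.174, 0.626, 0.25] pointing down, gripper open.
Joint ranges: [-3.12, 3.12], [-0.3, 2.06], [-1.34, 1.32], [0.26, 2.42], [-1.36, 4.5], [0.01, 1.98], [-2.84, 2.84]. Speed limits (rad/s): [2.79, 2.79, 3.14, 3.14, 3.14, 3.14, 3.14].

### API

Orientations are given as a rotation vector (axis times angle).
In Python, from station import sense, read_camera, hand_in gives the robot as it stands.
- The arm moves only by the tool step_arm, never from a script. Its argument "commands" is one flat list of numbers, 7 for each row, row after row: the shift along the world's x, y, z in cm, then the turn, a rotation vector about the world's x, y, z in rad, then the finger opening in cm, from 0 to 8.54. A call has 1 to 5 rows; each row shifts and turns the commanded pose from where the row before left it; what a row does not reach is not made up. A row lasts 1/12 s, in which the tool goes at most 41.7 mm and 7.16 degrees, less where a joint would pass 70% of its speed; a pose out of reach is approached as far as the arm can. A call with a gripper value outside its range is refused whole. The fingers move at their own pace and stop on an object; "force" is the grip in N (left out, the last holds). Time passes only in rows, so rows that do not move let the fingers close. It gives the time, the measured TCP pose, the force, the opening and the grip force at its end, in the units of the state.
- sense(): the state, without advancing time (a new reading comes with each control period).
- read_camera(name): name is "scene" or "top" or "wrist"; returns a dict with "image" (384x512x3 uint8, blue, green, red), "fx", "fy", "cx", "cy" (pixels), "world_from_camera" (4x4, takes a point from camera to world coordinates). Camera axes: x right, y up, looking along -z (the intrinsics and any distortion apply to the point x, -y, -z); pixel columns grow to the right and rows downward; lengths in m; the calibration is good to about 2 mm. A picture is of the moment at which its call begins. There is no depth.
- hand_in(): hands the job in; it is judged then, once.
The state is a dict: "clock": time; "joints": joint angles; "joint_velocities": joint speeds; "joint_torque": joint torques, N m; "ee_pos": TCP position; "ee_rot": TCP orientation; "contact_force": force on the tool from outside, world axes, zero at the start; "wrist_torque": the same for the moment, N m; "gripper_width": opening from 0.0 (shut) to 1.0 (fully open); "finger_force": force on a finger pad.
Only numpy, scipy, OpenCV 4.12 (cv2) and the standard library are available. Lean on these libraries where they do the work, as an engineer would, in place of code of your own. Each camera call takes 0.05 s, during which the arm holds its last target. There are 200 camera calls.

### The job

Pack the stationery caddy standing on the table: set the ink bottle upright in its short bay and the tall narrow carton (not the low square one) upright in its long bay, each down on the floor of its bay, without dropping them. Then take the caddy by its grip bar, lift it about 15 cm off the table and keep it level and still, finishing while you hold it in the air. Keep the caddy upright throughout and leave the other things on the table where they are.

Things in the scene. Friction and masses are not known exactly. Their poses are not given: they have to be found in the camera images.
- caddy: Loose plywood caddy, 0.4 kg, 65 mm wide (its x), 218 mm long (its y); floor 5 mm thick, walls 4 mm thick, rim 22 mm above the underside. A raised grip bar on two posts crosses its middle; the bottle's short bay lies on its +y side (left, seen from the robot), the carton's long bay on its -y side; other gaps stay empty. Origin: centre of its underside, z up.
- bottle_bay (a point): Centre of the floor of the short bay, 62 mm from the caddy's centre along its +y; inside 57 mm (x) by 50 mm (y), 17 mm deep, open above. Axes as the caddy's.
- carton_bay (a point): Centre of the floor of the long bay, 66 mm from the caddy's centre along its -y; inside 57 mm (x) by 77 mm (y), 17 mm deep, open above. Axes as the caddy's.
- grip_bar (a point): Centre of the wooden grip bar, 104 mm above the caddy's underside (the bar's top is at 115 mm). The bar runs 65 mm along the caddy's x, is 12 mm thick (y) and 22 mm high; it is grasped across the 12 mm. Posts 12 mm square carry it at its two ends.
- bottle: Loose ink bottle, black, with screw cap, on the open front part of the table (the ink bottles far back at the left are not meant): round body, 44 mm across, sloping in near the top of its 44 mm height; cap 30 mm across up to 62 mm; about 65 g. Origin: centre of its underside, z up. Grasp it across the body.
- carton: Loose closed white carton, 50 mm (its x) by 70 mm (its y) by 60 mm high, about 70 g. Origin: centre of its underside, z up. It goes into the long bay with its 70 mm side along the caddy's y (either way round).
- square_carton: Bystander: loose closed teal carton, 65 x 65 x 40 mm high. Origin: centre of its underside. Leave it. (Behind the work, beyond x = 0.6, stand fixed sign boards about 0.24 m high and, at the back right, a tall hand press: keep clear of them. The dark mat under the caddy is 2.5 mm thick.)
- tape_roll: Bystander: roll of paper tape lying flat, 48 mm in diameter, 15 mm high. Origin: centre of its underside. Leave it.
- eraser: Bystander: eraser in a sleeve, 43 x 19 x 12 mm. Origin: centre of its underside. Leave it.
- clip: Bystander: black binder clip, 18 x 30 x 38 mm high. Origin: centre of its underside. Leave it.
- tin_badges: Bystander: bound stack of tin discs, 39 mm in diameter, 19 mm high. Origin: centre of its underside. Leave it.
Mind the look-alikes: they are no part of the job. Of the things that look like the bottle, the larger one is meant.

How it is judged:
By the outcome, as a careful person would: the job done as asked, in the order asked, and still so for the second after the job is handed in, while the arm keeps its last pose, push and grip.
It also fails if it takes over 72 s, if anything falls off the work surface, if the arm or the gripper's body presses on something with over 40 N, if the wrist force passes 120 N, or if a joint passes its speed limit or range.

## Working session

There is one attempt and no reset: what is moved stays moved. The work goes in short steps, Python scripts to look and compute and a tool call to move; the robot and the scene stay as the last step left them, time stands still between calls to the robot, and variables do not carry over. Pictures are saved under pics/ and viewed, at most 10 in all, crops included, and the job is handed in when it is done.

Besides the shell and the picture viewer there is one more tool, called in YAML: its name, and indented under it one key for each argument. step_arm: Moves the arm, as the interface text tells. Its arguments: {"type":"object","properties":{"commands":{"type":"array"},"force":{"type":"number"}},"required":["commands"]}

```bash
mkdir -p pics; cat > h.py <<'E'
import numpy as np, cv2
from station import sense, read_camera, hand_in
def shot(n,f=None):
    c=read_camera(n)
    if f: cv2.imwrite('pics/'+f,c['image'])
    return c
def ray(c,u,v):
    K=np.array([[c['fx'],0,c['cx']],[0,c['fy'],c['cy']],[0,0,1]])
    d=c.get('distortion',c.get('dist'))
    p=cv2.undistortPoints(np.array([[[u,v]]],float),K,None if d is None else np.array(d,float))[0,0]
    M=np.array(c['world_from_camera']); return M[:3,3],M[:3,:3]@np.array([p[0],-p[1],-1])
def at(c,u,v,z):
    o,d=ray(c,u,v); return o+d*(z-o[2])/d[2]
def proj(c,P):
    M=np.linalg.inv(np.array(c['world_from_camera'])); q=M[:3,:3]@np.array(P)+M[:3,3]
    return c['cx']+c['fx']*q[0]/-q[2], c['cy']-c['fy']*q[1]/-q[2]
E
python3 - <<'E'
from h import *
np.set_printoptions(precision=4,suppress=True)
s=sense();print(s)
a=shot('top','top0.png');b=shot('scene','scene0.png')
for c in(a,b):print({k:v for k,v in c.items() if k!='image'})
E
```

```text
{'clock': 0.0, 'joints': array([-1.3255,  0.616 , -0.0126,  1.4249,  0.0081,  1.1034, -0.0404]), 'joint_velocities': array([-0.0014,  0.0013, -0.0015, -0.0018,  0.001 ,  0.0003, -0.0005]), 'joint_torque': array([ -0.0004, -46.9213,   0.2592, -17.1032,   0.01  ,   0.0098,
        -0.    ]), 'ee_pos': array([0.1743, 0.6254, 0.2488]), 'ee_rot': array([-0.4254, -3.1123,  0.0041]), 'contact_force': array([ 0.7459, -0.1939,  0.1277]), 'wrist_torque': array([0.0271, 0.0288, 0.0426]), 'finger_force': 0.0, 'gripper_width': 1.000536900629258}
{'fx': 463.1680385042914, 'fy': 463.1680385042914, 'cx': 254.7140959657162, 'cy': 192.12900121684876, 'world_from_camera': array([[-0.0193,  0.9842, -0.1761,  0.2868],
       [-0.9998, -0.0204, -0.0043,  0.0434],
       [-0.0078,  0.176 ,  0.9844,  1.2748],
       [ 0.    ,  0.    ,  0.    ,  1.    ]])}
{'fx': 435.7430398905503, 'fy': 435.7430398905503, 'cx': 253.750170254565, 'cy': 198.46647963631722, 'world_from_camera': array([[ 0.6823,  0.3446, -0.6448, -0.4442],
       [-0.731 ,  0.3301, -0.5972, -0.8084],
       [ 0.0071,  0.8788,  0.4771,  0.7696],
       [ 0.    ,  0.    ,  0.    ,  1.    ]])}
```

View pics/top0.png

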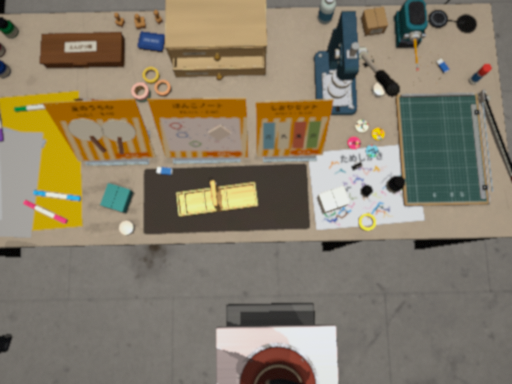

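View pics/scene0.png

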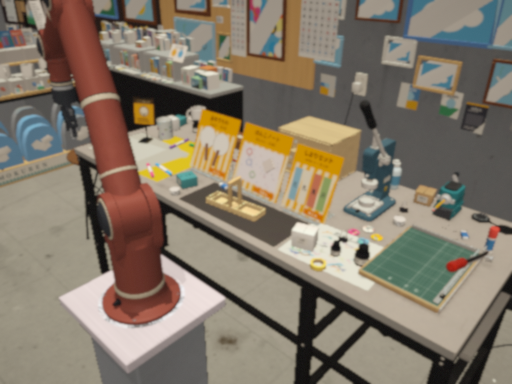

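The top view shows the caddy at (217,198), slightly turned, the white carton at (335,200), the large bottle at (396,184) with its smaller double at (366,190), and the teal box at (116,197). The scene view agrees: carton at (304,236), bottle at (362,251).

```bash
python3 - <<'E'
from h import *
a=cv2.imread('pics/top0.png');b=cv2.imread('pics/scene0.png')
A=cv2.resize(a[165:235,165:425],None,fx=3.07,fy=3.07,interpolation=cv2.INTER_CUBIC)
B=cv2.resize(b[170:290,195:395],None,fx=3,fy=3,interpolation=cv2.INTER_CUBIC)
o=np.zeros((600,800,3),np.uint8);o[:A.shape[0],:min(800,A.shape[1])]=A[:,:800];o[225:585,:600]=B
cv2.imwrite('pics/crop.png',o)
E
```

```text
(no output)
```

View pics/crop.png

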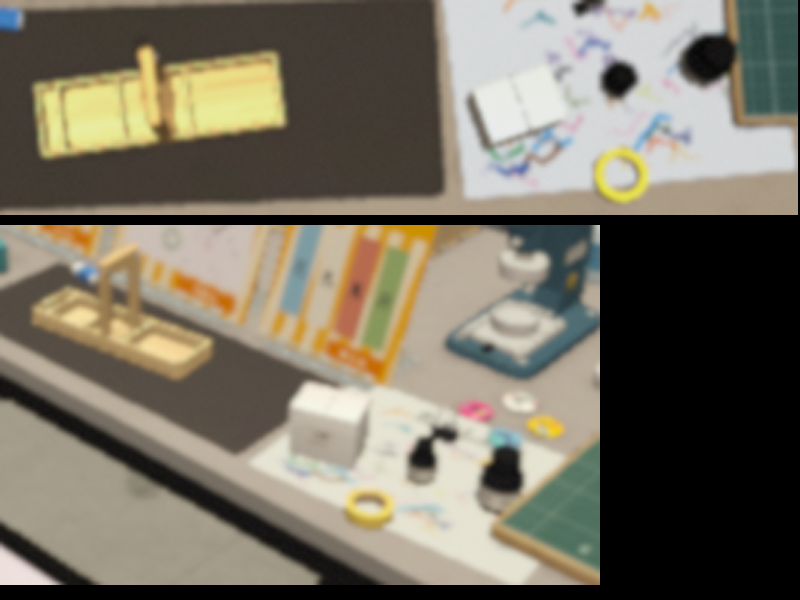

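The crop (3.07x, offset 165,165) shows the caddy corners at about (36,82), (278,53), (286,125), (43,157), the carton top at (517,106), and the bottle at (710,58) close to the cutting mat. I'll measure these now.

```bash
python3 - <<'E'
from h import *
np.set_printoptions(precision=4,suppress=True)
c=shot('top');im=c['image'];hsv=cv2.cvtColor(im,cv2.COLOR_BGR2HSV)
P=[at(c,165+u/3.07,165+v/3.07,.0245)[:2] for u,v in[(36,82),(278,53),(286,125),(43,157)]]
print('caddy',P,np.mean(P,0)); 
d=(P[0]-P[1]+P[3]-P[2])/2;print(np.linalg.norm(d),np.linalg.norm(P[0]-P[3]),'yaw',np.arctan2(-d[0],d[1]))
# bar ends
e=[at(c,165+u/3.07,165+v/3.07,.1175)[:2] for u,v in[(147,50),(157,122)]];print('bar',e,np.mean(e,0))
g=im.min(2)
sub=np.zeros(im.shape[:2],np.uint8);sub[180:218,314:354]=(g[180:218,314:354]>222)
for th in(205,215,222,230):
    sub[:]=0;sub[180:218,314:354]=(g[180:218,314:354]>th)
    cn=max(cv2.findContours(sub,0,2)[0],key=cv2.contourArea);r=cv2.minAreaRect(cn)
    Q=np.array([at(c,u,v,.06)[:2] for u,v in cv2.boxPoints(r)])
    print(th,r,Q.mean(0),[np.linalg.norm(Q[i]-Q[i-1]) for i in range(2)],'dirs',[np.arctan2(*(Q[i]-Q[i-1])[::-1]) for i in range(2)])
s=shot('scene');g=s['image'].max(2)
for n,C,(u0,u1,v0,v1),z in(('top',c,(383,408,170,196),.0),('scn',s,(350,376,240,268),0)):
    m=np.zeros(im.shape[:2],np.uint8);m[v0:v1,u0:u1]=C['image'][v0:v1,u0:u1].max(2)<75
    k,l,st,ce=cv2.connectedComponentsWithStats(m);i=1+st[1:,4].argmax();print(n,st[i],ce[i],at(C,*ce[i],.04),at(C,*ce[i],.022))
o1,d1=ray(c,396,184)
E
```

```text
caddy [array([0.5161, 0.263 ]), array([0.538, 0.046]), array([0.4726, 0.0402]), array([0.4484, 0.2561])] [0.4938 0.1513]
0.21766179396680596 0.06804104924248237 yaw 0.10629174527380783
bar [array([0.5241, 0.1546]), array([0.4635, 0.1466])] [0.4938 0.1506]
205 ((333.5, 198.5), (37.0, 39.0), 90.0) [ 0.483 -0.16 ] [np.float64(0.09958682616365726), np.float64(0.1041264851333099)] dirs [np.float64(-0.04179413172836511), np.float64(-1.5916947022512018)]
215 ((334.3846435546875, 196.92308044433594), (19.303565979003906, 26.181848526000977), 70.55996704101562) [ 0.4869 -0.1626] [np.float64(0.05137033615835907), np.float64(0.07045768334624362)] dirs [np.float64(0.29275633137360696), np.float64(-1.2494881035134047)]
222 ((334.3846130371094, 197.92308044433594), (16.862884521484375, 24.96150779724121), 70.55996704101562) [ 0.4842 -0.1625] [np.float64(0.04484554201818212), np.float64(0.06711438940066083)] dirs [np.float64(0.2926529093617279), np.float64(-1.2497306185112615)]
230 ((328.23968505859375, 200.9726104736328), (13.693815231323242, 9.597373962402344), 69.44395446777344) [ 0.4763 -0.1458] [np.float64(0.03637700257327746), np.float64(0.02575633475121247)] dirs [np.float64(0.31191844097947646), np.float64(-1.2306083903647311)]
top [387 176  18  16 197] [395.8274 183.5228] [ 0.5235 -0.3341  0.04  ] [ 0.5269 -0.3396  0.022 ]
scn [356 244  13  15 143] [362.4615 251.7902] [ 0.5231 -0.3398  0.04  ] [ 0.547  -0.3282  0.022 ]
```

step_arm:
  commands: [3, -2.5, 0, 0, 0, 0, 8.5, 3, -2.5, 0, 0, 0, 0, 8.5, 3, -2.5, 0, 0, 0, 0, 8.5, 3, -2.5, 0, 0, 0, 0, 8.5, 3, -2.5, 0, 0, 0, 0, 8.5]
  force: 30

```text
clock: 0.62
ee_pos: [0.3256, 0.4997, 0.2499]
ee_rot: [-0.425, -3.113, 0.001]
contact_force: [0.1, 0.6, 0.5]
gripper_width: 0.995
finger_force: 0.0
```

step_arm:
  commands: [3, -2.5, 0, 0, 0, -0.12, 8.5, 3, -2.5, 0, 0, 0, -0.12, 8.5, 3, -2.5, 0, 0, 0, -0.12, 8.5, 3, -2.5, 0, 0, 0, -0.12, 8.5, 0.2, -4, 0, 0, 0, -0.12, 8.5]

```text
clock: 1.03
ee_pos: [0.4519, 0.3606, 0.2495]
ee_rot: [1.337, 2.838, 0.006]
contact_force: [0.4, 0.1, 0.1]
gripper_width: 0.999
finger_force: 0.0
```

step_arm:
  commands: [0.2, -4, 0, 0, 0, -0.117, 8.5, 0.2, -4, 0, 0, 0, -0.117, 8.5, 0.2, -4, 0, 0, 0, -0.117, 8.5, 0.2, -4, 0, 0, 0, -0.117, 8.5, 0.2, -4, 0, 0, 0, -0.117, 8.5]

```text
clock: 1.45
ee_pos: [0.4561, 0.1593, 0.2501]
ee_rot: [-2.098, -2.338, -0.001]
contact_force: [0.7, 0.4, 0.1]
gripper_width: 0.994
finger_force: 0.0
```

```bash
python3 - <<'E'
from h import *
np.set_printoptions(precision=4,suppress=True)
c=shot('wrist','w0.png');print({k:v for k,v in c.items() if k!='image'});s=sense();print(s['ee_pos'],s['ee_rot'],s['joints'])
E
```

```text
{'fx': 305.3492242655245, 'fy': 305.3492242655245, 'cx': 255.25541037142222, 'cy': 187.84148209629336, 'world_from_camera': array([[ 0.9942, -0.104 , -0.029 ,  0.4499],
       [ 0.1079,  0.9605,  0.2563,  0.2247],
       [ 0.0012, -0.258 ,  0.9662,  0.3746],
       [ 0.    ,  0.    ,  0.    ,  1.    ]])}
[0.4567 0.1486 0.2505] [ 2.1151  2.3163 -0.0084] [-0.6299  0.3697  0.3667  1.9037 -0.1574  0.8989 -0.0966]
```

View pics/w0.png

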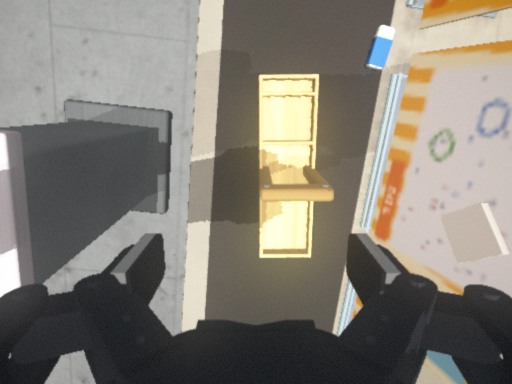

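The wrist view shows the caddy with rim corners near (260,74), (320,74), (312,257), (260,257) and the bar at (295,192). I'll refine the pose from these.

```bash
python3 - <<'E'
from h import *
np.set_printoptions(precision=4,suppress=True)
c=shot('wrist');im=c['image'];h=cv2.cvtColor(im,cv2.COLOR_BGR2HSV)
m=((h[...,0]>15)&(h[...,0]<35)&(h[...,1]>60)&(h[...,2]>120)).astype(np.uint8)
m[:, :245]=0;m[:,345:]=0;m[:60]=0;m[275:]=0
ext=m.copy()
for v in(80,100,130,150,215,235,250):
    u=np.where(m[v])[0];
    if len(u): print(v,u.min(),u.max())
for u in(270,280,290,300,308):
    v=np.where(m[:,u])[0];print(u,v.min(),v.max())
# fit edge lines at rim height
z=.0245
def E(pts): return np.array([at(c,u,v,z)[:2] for u,v in pts])
L=E([(np.where(m[v])[0].min()-.5,v) for v in range(82,255,3)]); R=E([(np.where(m[v])[0].max()+.5,v) for v in list(range(82,160,3))+list(range(212,250,3))])
T=E([(u,np.where(m[:,u])[0].min()-.5) for u in range(266,314,3)]);B=E([(u,np.where(m[:,u])[0].max()+.5) for u in range(266,306,3)])
def fit(p):
    vx,vy,x,y=cv2.fitLine(p.astype(np.float32),cv2.DIST_HUBER,0,.001,.001).ravel();return np.array([vx,vy]),np.array([x,y])
ls=[fit(p) for p in(L,R,T,B)]
for n,(d,p) in zip('LRTB',ls):print(n,d,p)
X=lambda a,b:a[1]+a[0]*np.linalg.solve(np.c_[a[0],-b[0]],b[1]-a[1])[0]
C=np.array([X(ls[i],ls[j]) for i in(0,1) for j in(2,3)]);print(C,C.mean(0))
print(np.linalg.norm(C[0]-C[1]),np.linalg.norm(C[2]-C[3]),np.linalg.norm(C[0]-C[2]),np.linalg.norm(C[1]-C[3]))
E
```

```text
80 258 318
100 258 318
130 258 317
150 259 316
215 261 325
235 261 314
270 61 248
280 61 248
290 60 248
300 60 248
308 60 247Traceback (most recent call last):
  File "<stdin>", line 15, in <module>
    return umr_minimum(a, axis, None, out, keepdims, initial, where)
ValueError: zero-size array to reduction operation minimum which has no identity
```

step_arm:
  commands: [0.2, -4, 0, 0, 0, 0, 8.5, 0.2, -4, 0, 0, 0, 0, 8.5, 0.2, -4, 0, 0, 0, 0, 8.5, 0.2, -4, 0, 0, 0, 0, 8.5, 0.2, -4, 0, 0, 0, 0, 8.5]

```text
clock: 1.97
ee_pos: [0.4664, -0.04, 0.2501]
ee_rot: [-2.089, -2.346, -0.001]
contact_force: [1.1, 0.2, 0.7]
gripper_width: 0.993
finger_force: 0.0
```

step_arm:
  commands: [0.2, -4, 0, 0, 0, 0, 8.5, 0.2, -4, 0, 0, 0, 0, 8.5, 1, -4, 0, 0, 0, 0, 8.5, 1, -4, 0, 0, 0, 0, 8.5, 0, 0, 0, 0, 0, 0, 8.5]

```text
clock: 2.38
ee_pos: [0.4905, -0.2092, 0.2507]
ee_rot: [2.1, 2.326, -0.008]
contact_force: [0.6, -0.9, 0.1]
gripper_width: 0.992
finger_force: 0.0
```

```bash
python3 - <<'E'
from h import *
c=shot('wrist','w1.png');s=sense();print(s['ee_pos'],s['ee_rot'],s['joints'])
E
```

```text
[ 0.49025998 -0.20426128  0.25006926] [ 2.09882549  2.33376325 -0.00382028] [ 0.07089626  0.45265751  0.41523133  1.77831263 -0.21421049  0.95342685
  0.67916496]
```

View pics/w1.png

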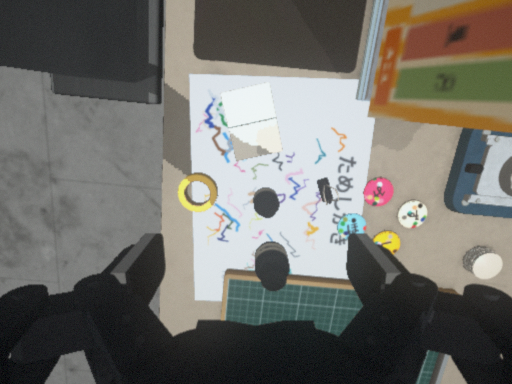

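The wrist view shows the bottle with its cap at about (272,270) and its body at (269,250). The carton is at (250,122) and the small bottle at (266,202).

```bash
python3 - <<'E'
from h import *
np.set_printoptions(precision=4,suppress=True)
c=shot('wrist');im=c['image'];g=im.max(2)
print('carton proj',proj(c,[.487,-.1626,.06]),proj(c,[.487,-.1626,0]),'bottle',proj(c,[.525,-.336,.06]),proj(c,[.525,-.336,0]))
m=np.zeros(g.shape,np.uint8);m[225:310,245:300]=g[225:310,245:300]<60
k,l,st,ce=cv2.connectedComponentsWithStats(m);i=1+st[1:,4].argmax();print(st[i],ce[i])
for v in range(236,296,5):
    print(v,np.where(l[v]==i)[0][[0,-1]] if (l[v]==i).any() else 0, g[v,245:300:4])
for p in [(269,244),(268,250),(273,275)]:
    print(p,at(c,*p,0.),at(c,*p,.022),at(c,*p,.062))
E
```

```text
carton proj (np.float64(255.19910501803892), np.float64(129.9291382975532)) (np.float64(255.1493488883773), np.float64(126.00169338654214)) bottle (np.float64(271.9614822405475), np.float64(283.5211295178898)) (np.float64(269.5718722274221), np.float64(258.5415664358303))
[259 275  26  21 266] [272.4323 286.5489]
236 0 [233 234 234 228 223 233 235 234 233 227 234 232 235 232]
241 0 [233 232 222 224 232 233 224 232 233 209 232 232 234 234]
246 0 [233 233 232 233 234 216 165 162 227 231 226 226 232 234]
251 0 [233 233 233 217 119  98  98 101 110 110 233 206 231 233]
256 0 [232 232 207 119 118  75  69  71  75 107 139 224 199 231]
261 0 [232 232 201  88  68  68  70  70  69  67  76 232 202 200]
266 0 [230 233 203  67  70  67  65  68  67  65  65 227 231 231]
271 0 [223 184 180  67  61  64  67  61  64  66  64 156 230 230]
276 [261 281] [103 102 100  64  59  61  65  61  65  59  61 169 229 230]
281 [260 284] [170 164 156  79  54  61  62  59  60  63  60 104  99  97]
286 [261 283] [103 118 115 133  57  59  59  59  57  54 114 188 184 182]
291 [264 281] [115 128 110 106  98  54  55  52  52  55 103  95 107 102]
(269, 244) [ 0.5217 -0.3147  0.    ] [ 0.5195 -0.3044  0.022 ] [ 0.5155 -0.2855  0.062 ]
(268, 250) [ 0.5214 -0.3236  0.    ] [ 0.5192 -0.3127  0.022 ] [ 0.5152 -0.2929  0.062 ]
(273, 275) [ 0.5326 -0.3604  0.    ] [ 0.5298 -0.3473  0.022 ] [ 0.5246 -0.3236  0.062 ]
```

step_arm:
  commands: [0.85, -3.3, -1.5, 0, 0, 0, 8.5, 0.85, -3.3, -1.5, 0, 0, 0, 8.5, 0.85, -3.3, -1.5, 0, 0, 0, 8.5, 0.85, -3.2, -1.5, 0, 0, 0, 8.5, 0, 0, -3.5, 0, 0, 0, 8.5]

```text
clock: 2.9
ee_pos: [0.5272, -0.3378, 0.158]
ee_rot: [2.086, 2.33, -0.004]
contact_force: [0.5, -2.1, 1.3]
gripper_width: 1.0
finger_force: 0.0
```

step_arm:
  commands: [0, 0, -3.5, 0, 0, 0, 8.5, 0, 0, 0, 0, 0, 0, 8.5, 0, 0, 0, 0, 0, 0, 8.5, 0, 0, 0, 0, 0, 0, 8.5]

```text
clock: 3.23
ee_pos: [0.526, -0.3288, 0.1216]
ee_rot: [2.087, 2.346, 0.002]
contact_force: [0.3, -0.0, 0.5]
gripper_width: 0.993
finger_force: 0.0
```

```bash
python3 - <<'E'
from h import *
np.set_printoptions(precision=4,suppress=True)
c=shot('wrist','w2.png');s=sense();print(s['ee_pos'],s['ee_rot'],s['joints'])
for z in(0,.03,.062):
  print(z,proj(c,[.524,-.335,z]))
g=c['image'].max(2)
np.save('w2.npy',c,allow_pickle=True)
E
```

```text
[ 0.5263 -0.3295  0.1225] [2.086  2.3437 0.0018] [ 0.3232  0.73    0.3407  1.6608 -0.3163  0.8013  0.9206]
0 (np.float64(250.31091667868475), np.float64(194.4333088260394))
0.03 (np.float64(249.81099869482605), np.float64(205.71485708194385))
0.062 (np.float64(249.11510324789037), np.float64(221.4189891979179))
```

View pics/w2.png

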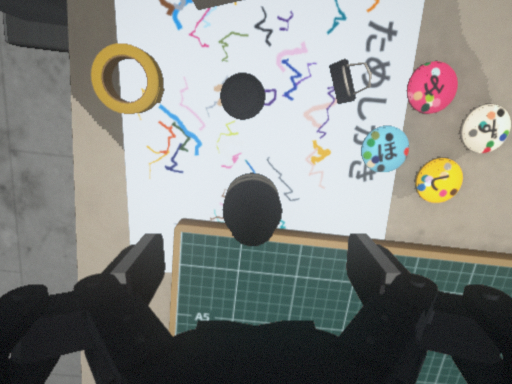

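The bottle is at about (.526,-.336), with its cap centre at (252,221) in the picture. Descending now.

step_arm:
  commands: [0, -0.65, -2, 0, 0, 0, 8.5, 0, 0, -3, 0, 0, 0, 8.5, 0, 0, -2, 0, 0, 0, 8.5, 0, 0, -1.4, 0, 0, 0, 8.5, 0, 0, 0, 0, 0, 0, 8.5]

```text
clock: 3.7
ee_pos: [0.5244, -0.3352, 0.0355]
ee_rot: [-2.089, -2.344, -0.0]
contact_force: [-0.3, 0.4, -0.5]
gripper_width: 0.99
finger_force: 0.0
```

step_arm:
  commands: [0, 0, 0, 0, 0, 0, 6, 0, 0, 0, 0, 0, 0, 5, 0, 0, 0, 0, 0, 0, 4, 0, 0, 0, 0, 0, 0, 3.5, 0, 0, 0, 0, 0, 0, 3.5]
  force: 30

```text
clock: 4.12
ee_pos: [0.5255, -0.3371, 0.0382]
ee_rot: [2.089, 2.342, 0.001]
contact_force: [-1.8, 0.9, 6.3]
gripper_width: 0.485
finger_force: 30.3
```

step_arm:
  commands: [0, 0, 0, 0, 0, 0, 3.5, 0, 0, 0, 0, 0, 0, 3.5, 0, 0, 0, 0, 0, 0, 3.5]

```text
clock: 4.37
ee_pos: [0.5254, -0.3371, 0.0382]
ee_rot: [2.089, 2.342, 0.001]
contact_force: [-0.6, 0.5, 7.1]
gripper_width: 0.484
finger_force: 30.3
```

```bash
python3 - <<'E'
from h import *
np.set_printoptions(precision=4,suppress=True)
c=shot('wrist','w3.png');s=sense();print(s['ee_pos'],s['ee_rot'],s['gripper_width'],s['contact_force'],s['finger_force'])
E
```

```text
[ 0.5255 -0.3371  0.0382] [2.0892 2.3421 0.0012] 0.4863781770136206 [-1.4751  0.223   7.0893] 30.262142366264015
```

View pics/w3.png

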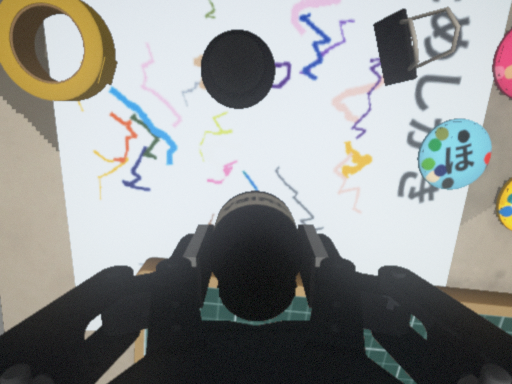

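The bottle is between the pads (cap at (255,275)), but the width of 41 mm and the 7 N upward force suggest the grip is on the shoulder. I'll regrip 4 mm lower.

step_arm:
  commands: [0, 0, 0, 0, 0, 0, 5.5, 0, 0, 0, 0, 0, 0, 5.5, 0, 0, -0.4, 0, 0, 0, 5.5, 0, 0, 0, 0, 0, 0, 4, 0, 0, 0, 0, 0, 0, 3.5]

```text
clock: 4.83
ee_pos: [0.5241, -0.3362, 0.0316]
ee_rot: [-2.091, -2.344, 0.0]
contact_force: [0.2, -0.4, -0.3]
gripper_width: 0.49
finger_force: 30.4
```

step_arm:
  commands: [0, 0, 0, 0, 0, 0, 3.5, 0, 0, 0, 0, 0, 0, 3.5, 0, 0, 0, 0, 0, 0, 3.5]

```text
clock: 5.08
ee_pos: [0.5243, -0.3362, 0.0317]
ee_rot: [-2.091, -2.344, 0.0]
contact_force: [-0.1, -0.6, -0.6]
gripper_width: 0.489
finger_force: 30.4
```

step_arm:
  commands: [0, 0, 0, 0, 0, 0, 5, 0, 0, 0, 0, 0, 0, 5.2, 0, 0, 0.4, 0, 0, 0, 5.2, 0, 0, 0, 0, 0, 0, 4, 0, 0, 0, 0, 0, 0, 3.5]

```text
clock: 5.5
ee_pos: [0.5248, -0.3369, 0.037]
ee_rot: [2.09, 2.343, 0.0]
contact_force: [-0.5, 0.9, 3.6]
gripper_width: 0.49
finger_force: 30.8
```

step_arm:
  commands: [0, 0, 0, 0, 0, 0, 3.5, 0, 0, 0, 0, 0, 0, 3.5, 0, 0, 0, 0, 0, 0, 3.5, 0, 0, 1, 0, 0, 0, 3.5, 0, 0, 2, 0, 0, 0, 3.5]

```text
clock: 5.92
ee_pos: [0.5228, -0.3349, 0.0641]
ee_rot: [-2.087, -2.34, 0.001]
contact_force: [0.4, 0.4, -1.6]
gripper_width: 0.485
finger_force: 30.7
```

step_arm:
  commands: [0, 0, 3, 0, 0, 0, 3.5, 0, 0, 3, 0, 0, 0, 3.5, 0, 0, 3, 0, 0, 0, 3.5, 0, 0, 3, 0, 0, 0, 3.5, 0, 0, 0, 0, 0, 0, 3.5]

```text
clock: 6.33
ee_pos: [0.5273, -0.339, 0.1931]
ee_rot: [2.083, 2.335, 0.003]
contact_force: [0.7, -0.1, -0.5]
gripper_width: 0.49
finger_force: 30.7
```

```bash
python3 - <<'E'
from h import *
np.set_printoptions(precision=4,suppress=True)
c=shot('wrist','w4.png');s=sense();print(s['ee_pos'],s['ee_rot'],s['gripper_width'],s['contact_force'],s['finger_force'])
c=np.linalg.inv(c['world_from_camera']);print(c[:3,:3]@s['ee_pos']+c[:3,3])
E
```

```text
[ 0.5261 -0.3379  0.1901] [2.0858 2.3382 0.0019] 0.4835314929993829 [-0.2458 -0.2181 -1.4358] 30.668592369183898
[-0.0021 -0.0294 -0.1397]
```

step_arm:
  commands: [-0.5, 3.8, 0.6, 0, 0, 0, 3.5, -0.5, 3.8, 0.6, 0, 0, 0, 3.5, -0.5, 3.8, 0.6, 0, 0, 0, 3.5, -0.5, 3.8, 0.6, 0, 0, 0, 3.5, -0.5, 3.8, 0.6, 0, 0, 0, 3.5]

```text
clock: 6.8
ee_pos: [0.4981, -0.1442, 0.215]
ee_rot: [-2.09, -2.342, 0.002]
contact_force: [0.2, -0.1, 0.3]
gripper_width: 0.487
finger_force: 30.7
```

step_arm:
  commands: [-0.5, 3.8, 0.6, 0, 0, 0, 3.5, -0.5, 3.8, 0.6, 0, 0, 0, 3.5, -0.5, 3.8, 0.6, 0, 0, 0, 3.5, -0.5, 3.8, 0.6, 0, 0, 0, 3.5, -0.5, 3.8, 0.6, 0, 0, 0, 3.5]

```text
clock: 7.22
ee_pos: [0.4729, 0.0455, 0.2453]
ee_rot: [-2.09, -2.343, 0.003]
contact_force: [1.6, 0.1, -0.7]
gripper_width: 0.483
finger_force: 30.7
```

step_arm:
  commands: [-0.5, 3.8, 0, 0, 0, 0, 3.5, 0, 0, 0, 0, 0, 0, 3.5, 0, 0, 0, 0, 0, 0, 3.5, 0, 0, 0, 0, 0, 0, 3.5, 0, 0, 0, 0, 0, 0, 3.5]

```text
clock: 7.63
ee_pos: [0.4692, 0.0799, 0.2455]
ee_rot: [-2.095, -2.341, 0.003]
contact_force: [-0.3, -0.1, -0.2]
gripper_width: 0.489
finger_force: 30.7
```

```bash
python3 - <<'E'
from h import *
np.set_printoptions(precision=4,suppress=True)
c=shot('wrist','w5.png');s=sense();print(s['ee_pos'],s['ee_rot'],s['gripper_width'],s['contact_force'],s['finger_force'])
import pickle;pickle.dump((c,s),open('w5.p','wb'))
im=c['image'];h=cv2.cvtColor(im,cv2.COLOR_BGR2HSV)
R=cv2.Rodrigues(s['ee_rot'])[0]
print('cap top',proj(c,s['ee_pos']-R[:,2]*.0255),'base near',proj(c,s['ee_pos']+R[:,2]*.0365+R[:,0]*.022),proj(c,s['ee_pos']+R[:,2]*.0365-R[:,0]*.022))
m=((h[...,0]>15)&(h[...,0]<35)&(h[...,1]>60)&(h[...,2]>120)).astype(np.uint8)
n,l,st,ce=cv2.connectedComponentsWithStats(m)
for i in np.argsort(-st[1:,4])[:4]+1:print(st[i])
E
```

```text
[0.4693 0.0797 0.2456] [-2.0953 -2.3408  0.0021] 0.4884864907602907 [ 0.7664 -0.6905 -0.7765] 30.73423522990197
cap top (np.float64(252.9066322769839), np.float64(291.30384397498005)) base near (np.float64(253.59077212521615), np.float64(189.38121010421415)) (np.float64(253.68485756758224), np.float64(262.1684857267504))
[  255     0    82   198 10643]
[ 371    0  141  245 5336]
[ 356  205  156  130 4975]
[365 340  37  41 284]
```

View pics/w5.png

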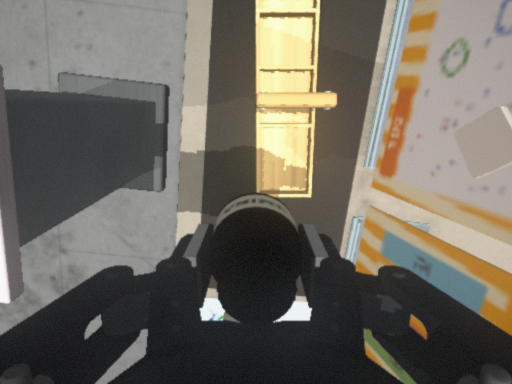

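The bottle hangs centred in the grip within 1–2 mm, and the caddy's near end is at v≈197, columns 257 to 316. I'll fit its edges.

```bash
python3 - <<'E'
from h import *
import pickle
np.set_printoptions(precision=4,suppress=True)
c,s=pickle.load(open('w5.p','rb'));h=cv2.cvtColor(c['image'],cv2.COLOR_BGR2HSV)
m=((h[...,0]>15)&(h[...,0]<35)&(h[...,1]>60)&(h[...,2]>120)).astype(np.uint8)
n,l,_,_=cv2.connectedComponentsWithStats(m);m=l==l[120,290]
z=.0245
E=lambda p:np.array([at(c,u,v,z)[:2] for u,v in p])
L=E([(np.where(m[v])[0].min()-.5,v) for v in range(5,190,4)]);R=E([(np.where(m[v])[0].max()+.5,v) for v in list(range(5,85,4))+list(range(120,190,4))])
B=E([(u,np.where(m[:,u])[0].max()+.5) for u in range(264,308,3)])
ls=[]
for p in(L,R,B):
    vx,vy,x,y=cv2.fitLine(p.astype(np.float32),cv2.DIST_HUBER,0,.001,.001).ravel();d=np.array([vx,vy]);ls.append((d,np.array([x,y])));print(d,np.arctan2(*d[::-1]),x,y)
X=lambda a,b:a[1]+a[0]*np.linalg.solve(np.c_[a[0],-b[0]],b[1]-a[1])[0]
a,b=X(ls[0],ls[2]),X(ls[1],ls[2]);print('corners',a,b,np.linalg.norm(a-b))
for yaw in(.095,.106,.115):
    ay=np.array([-np.sin(yaw),np.cos(yaw)]);C=(a+b)/2+.109*ay;print(yaw,C,'bay',C+.062*ay,C-.066*ay)
for u,v in[(256,92),(336,92),(256,107),(336,107)]:print('bar',at(c,u,v,.1175))
for P in([.494,.151,.1175],):print(proj(c,P))
E
```

```text
[ 0.1171 -0.9931] -1.4534369 0.46198592 0.15005541
[ 0.118 -0.993] -1.4525008 0.52417463 0.18816379
[0.9991 0.0431] 0.043068588 0.5096241 0.046023335
corners [0.4744 0.0445] [0.5409 0.0474] 0.066539295
0.095 [0.4973 0.1544] bay [0.4914 0.2162] [0.5036 0.0887]
0.106 [0.4961 0.1543] bay [0.4896 0.216 ] [0.5031 0.0887]
0.115 [0.4952 0.1542] bay [0.488  0.2158] [0.5027 0.0887]
bar [0.4623 0.156  0.1175]
bar [0.5251 0.1629 0.1175]
bar [0.4636 0.1446 0.1175]
bar [0.5271 0.1517 0.1175]
(np.float64(294.84217113047714), np.float64(103.09689135210955))
```

step_arm:
  commands: [0.45, 3.4, 0, 0, 0, 0, 3.5, 0.45, 3.4, 0, 0, 0, 0, 3.5, 0.5, 3.4, -1, 0, 0, 0, 3.5, 0.5, 3.3, -1.5, 0, 0, 0, 3.5, 0, 0, -3.5, 0, 0, 0, 3.5]

```text
clock: 8.1
ee_pos: [0.4921, 0.2255, 0.1883]
ee_rot: [2.081, 2.353, 0.023]
contact_force: [0.8, 2.6, -1.6]
gripper_width: 0.481
finger_force: 30.7
```

step_arm:
  commands: [0, 0, -3.5, 0, 0, 0, 3.5, 0, 0, -3.5, 0, 0, 0, 3.5, 0, 0, -2, 0, 0, 0, 3.5, 0, 0, 0, 0, 0, 0, 3.5, 0, 0, 0, 0, 0, 0, 3.5]

```text
clock: 8.52
ee_pos: [0.4887, 0.215, 0.0954]
ee_rot: [-2.094, -2.341, 0.004]
contact_force: [0.4, -0.7, -0.6]
gripper_width: 0.487
finger_force: 30.8
```

```bash
python3 - <<'E'
from h import *
np.set_printoptions(precision=4,suppress=True)
c=shot('wrist','w6.png');t=shot('scene');s=sense();print(s['ee_pos'],s['ee_rot'],s['gripper_width'],s['contact_force'])
R=cv2.Rodrigues(s['ee_rot'])[0];p=s['ee_pos'];print('wrist near base edge',proj(c,p+R[:,2]*.0365+R[:,0]*.022))
yaw=.115;ax=np.array([np.cos(yaw),np.sin(yaw),0]);ay=np.array([-ax[1],ax[0],0]);C=np.array([.495,.1535,.0025])
for n,q in(('end outer+',C+.109*ay+.0325*ax+[0,0,.022]),('end outer-',C+.109*ay-.0325*ax+[0,0,.022])):print(n,proj(c,q))
im=c['image'];W=im[60:300,150:370]
S=cv2.resize(t['image'][150:240,180:300],None,fx=3.3,fy=3.3,interpolation=cv2.INTER_CUBIC)
o=np.zeros((480,800,3),np.uint8);o[:S.shape[0],:S.shape[1]]=S;o[:,400:]=cv2.resize(W,(400,480))[:, :400];cv2.imwrite('pics/w6c.png',o)
E
```

```text
[0.4901 0.2161 0.0975] [2.0923 2.3413 0.0043] 0.48686389947107195 [0.3461 0.3671 0.2027]
wrist near base edge (np.float64(256.50184075318225), np.float64(188.25622498916357))
end outer+ (np.float64(303.53965526490066), np.float64(136.05692719713454))
end outer- (np.float64(200.90225510711372), np.float64(136.4687022855565))
```

View pics/w6c.png

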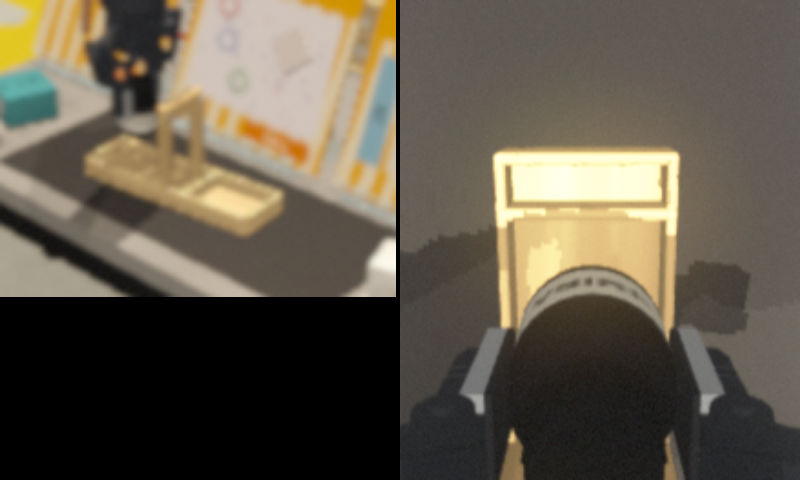

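The rim corners are where predicted, within about 1 mm. Lowering in small steps, watching the force.

step_arm:
  commands: [-0.15, 0, -1.5, 0, 0, 0, 3.5, 0, 0, -1.5, 0, 0, 0, 3.5, 0, 0, -0.5, 0, 0, 0, 3.5, 0, 0, 0, 0, 0, 0, 3.5, 0, 0, 0, 0, 0, 0, 3.5]

```text
clock: 9.03
ee_pos: [0.4879, 0.2168, 0.0622]
ee_rot: [2.091, 2.343, 0.003]
contact_force: [0.3, 0.3, -1.0]
gripper_width: 0.488
finger_force: 30.8
```

step_arm:
  commands: [0, 0, -0.4, 0, 0, 0, 3.5, 0, 0, -0.4, 0, 0, 0, 3.5, 0, 0, -0.3, 0, 0, 0, 3.5, 0, 0, 0, 0, 0, 0, 3.5, 0, 0, 0, 0, 0, 0, 3.5]

```text
clock: 9.45
ee_pos: [0.4869, 0.2166, 0.0498]
ee_rot: [-2.091, -2.344, 0.001]
contact_force: [-0.1, -0.5, 0.1]
gripper_width: 0.484
finger_force: 30.8
```

step_arm:
  commands: [0, 0, -0.2, 0, 0, 0, 3.5, 0, 0, -0.2, 0, 0, 0, 3.5, 0, 0, 0, 0, 0, 0, 3.5, 0, 0, 0, 0, 0, 0, 3.5]

```text
clock: 9.78
ee_pos: [0.4869, 0.2166, 0.0458]
ee_rot: [-2.091, -2.344, 0.0]
contact_force: [0.3, -0.4, 0.1]
gripper_width: 0.484
finger_force: 30.8
```

step_arm:
  commands: [0, 0, -0.2, 0, 0, 0, 3.5, 0, 0, 0, 0, 0, 0, 3.5, 0, 0, 0, 0, 0, 0, 3.5]

```text
clock: 10.03
ee_pos: [0.4872, 0.2167, 0.0445]
ee_rot: [2.091, 2.344, 0.001]
contact_force: [-0.1, 0.5, 4.6]
gripper_width: 0.487
finger_force: 31.3
```

step_arm:
  commands: [0, 0, 0, 0, 0, 0, 4.5, 0, 0, 0, 0, 0, 0, 5.5, 0, 0, 0, 0, 0, 0, 6, 0, 0, 0, 0, 0, 0, 6, 0, 0, 1, 0, 0, 0, 6]

```text
clock: 10.45
ee_pos: [0.4857, 0.2161, 0.0528]
ee_rot: [-2.09, -2.343, 0.006]
contact_force: [-0.6, 0.3, -0.2]
gripper_width: 0.708
finger_force: 0.0
```

step_arm:
  commands: [0, 0, 2, 0, 0, 0, 6, 0, 0, 3.5, 0, 0, 0, 6, 0, 0, 4, 0, 0, 0, 7, 0, 0, 4, 0, 0, 0, 8.5, 0, -4, 4, 0, 0, 0, 8.5]

```text
clock: 10.87
ee_pos: [0.4874, 0.194, 0.2221]
ee_rot: [-2.078, -2.355, -0.012]
contact_force: [1.2, 1.1, 0.7]
gripper_width: 0.999
finger_force: 0.0
```

step_arm:
  commands: [0, -4, 1, 0, 0, 0, 8.5, 0, -4, 1, 0, 0, 0, 8.5, 0, -4, 0, 0, 0, 0, 8.5, 0, 0, 0, 0, 0, 0, 8.5, 0, 0, 0, 0, 0, 0, 8.5]

```text
clock: 11.28
ee_pos: [0.4869, 0.0639, 0.2396]
ee_rot: [2.099, 2.336, 0.001]
contact_force: [-0.1, 0.3, -0.3]
gripper_width: 0.999
finger_force: 0.0
```

```bash
python3 - <<'E'
from h import *
np.set_printoptions(precision=4,suppress=True)
c=shot('wrist','w7.png');s=sense();print(s['ee_pos'],s['ee_rot'],s['joints'])
import pickle;pickle.dump((c,s),open('w7.p','wb'))
E
```

```text
[0.4868 0.0666 0.2391] [-2.0939 -2.3417 -0.0015] [-0.4709  0.4048  0.4102  1.8952 -0.206   0.882   0.1529]
```

View pics/w7.png

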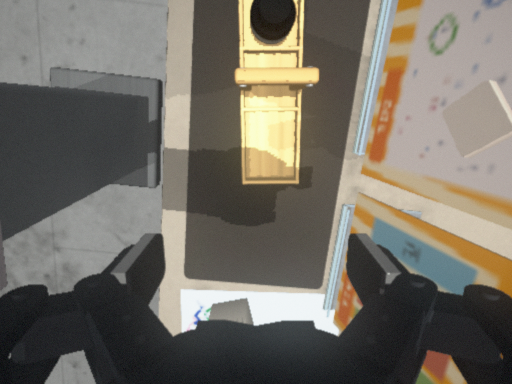

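The bottle stands in its bay (272,18); the long bay's near end is at v≈183. All 10 pictures are used, so from here I check by numbers. I'll refit the caddy and move to a view of the carton.

```bash
cat > fit.py <<'E'
from h import *
def line(p):
    vx,vy,x,y=cv2.fitLine(np.asarray(p,np.float32),cv2.DIST_HUBER,0,.001,.001).ravel();return np.array([vx,vy]),np.array([x,y])
X=lambda a,b:a[1]+a[0]*np.linalg.solve(np.c_[a[0],-b[0]],b[1]-a[1])[0]
E
python3 - <<'E'
from fit import *
import pickle
np.set_printoptions(precision=4,suppress=True)
c,s=pickle.load(open('w7.p','rb'));h=cv2.cvtColor(c['image'],cv2.COLOR_BGR2HSV)
m=((h[...,0]>15)&(h[...,0]<35)&(h[...,1]>60)&(h[...,2]>90)).astype(np.uint8)
n,l,_,_=cv2.connectedComponentsWithStats(m);m=l==l[130,270]
for v in(70,78,95,120,150,170,180):print(v,np.where(m[v])[0][[0,-1]])
E=lambda p:np.array([at(c,u,v,.0245)[:2] for u,v in p])
V=range(94,178,3)
l1=line(E([(np.where(m[v])[0].min()-.5,v) for v in V]));l2=line(E([(np.where(m[v])[0].max()+.5,v) for v in V]))
b=[(u,np.where(m[:,u])[0].max()+.5) for u in range(248,294,3)];print(b[::4]);l3=line(E(b))
for x in(l1,l2,l3):print(x,np.arctan2(*x[0][::-1]))
p,q=X(l1,l3),X(l2,l3);print(p,q,np.linalg.norm(p-q))
bar=np.array([at(c,u,v,.1175)[:2] for u,v in[(235,67.5),(319,67.5),(235,82.5),(319,82.5)]]);print('bar',bar,bar.mean(0))
E
```

```text
70 [234 319]
78 [233 319]
95 [238 318]
120 [229 318]
150 [241 317]
170 [241 299]
180 [241 299]
[(248, np.float64(184.5)), (260, np.float64(184.5)), (272, np.float64(184.5)), (284, np.float64(183.5))]
(array([ 0.2125, -0.9772], dtype=float32), array([0.4623, 0.1042], dtype=float32)) -1.3567141
(array([ 0.0226, -0.9997], dtype=float32), array([0.5506, 0.11  ], dtype=float32)) -1.5482295
(array([0.9944, 0.1058], dtype=float32), array([0.5039, 0.0444], dtype=float32)) 0.10597449
[0.4759 0.0414] [0.552  0.0495] 0.07652375
bar [[0.4629 0.1558]
 [0.5261 0.1626]
 [0.4639 0.1451]
 [0.5278 0.152 ]] [0.4952 0.1539]
```

step_arm:
  commands: [0, -4, 0, 0, 0, 0.09, 8.5, 0, -4, 0, 0, 0, 0.09, 8.5, 0, -4, 0, 0, 0, 0, 8.5, 0, -4, 0, 0, 0, 0, 8.5, 0, -4, 0, 0, 0, 0, 8.5]

```text
clock: 11.75
ee_pos: [0.4875, -0.1322, 0.2384]
ee_rot: [-1.866, -2.527, -0.001]
contact_force: [1.7, 0.9, -0.0]
gripper_width: 0.997
finger_force: 0.0
```

step_arm:
  commands: [0, -3, 0, 0, 0, 0, 8.5, 0, 0, 0, 0, 0, 0, 8.5, 0, 0, 0, 0, 0, 0, 8.5, 0, 0, 0, 0, 0, 0, 8.5]

```text
clock: 12.08
ee_pos: [0.4876, -0.1604, 0.238]
ee_rot: [-1.867, -2.525, -0.002]
contact_force: [-0.1, 1.1, -0.0]
gripper_width: 0.993
finger_force: 0.0
```

```bash
python3 - <<'E'
from fit import *
import pickle
np.set_printoptions(precision=4,suppress=True,linewidth=200)
c=shot('wrist','w8.png');s=sense();print(s['ee_pos'],s['ee_rot']);pickle.dump((c,s),open('w8.p','wb'))
g=c['image'].min(2)
yaw=.293;ax=np.array([np.cos(yaw),np.sin(yaw),0]);ay=np.array([-ax[1],ax[0],0]);C=np.array([.487,-.1626,.06])
for a,b in((-1,1),(1,1),(1,-1),(-1,-1)):print(proj(c,C+a*.025*ax+b*.035*ay),proj(c,C+a*.025*ax+b*.035*ay-[0,0,.06]))
print(proj(c,C))
u,v=map(int,proj(c,C));print(u,v)
print(g[v-70:v+71:5,u-60:u+61:5])
E
```

```text
[ 0.4876 -0.16    0.2381] [-1.8653 -2.5257 -0.0017]
(np.float64(227.55580539692477), np.float64(140.56535839949169)) (np.float64(231.98895382278653), np.float64(135.11047534003862))
(np.float64(278.3200232002053), np.float64(140.76336520700994)) (np.float64(274.54678160639094), np.float64(135.2779021310131))
(np.float64(276.7548332105585), np.float64(208.22832736917115)) (np.float64(273.40231129750725), np.float64(192.61916974052474))
(np.float64(228.849859716959), np.float64(208.06131396541412)) (np.float64(232.87248004553228), np.float64(192.4739881952083))
(np.float64(252.87189755014057), np.float64(175.38234633440166))
252 175
[[112 110 163 164 160 162 159 163 165 164 131  80  76  77  75  71  73  78  71  75  73  71  71  71  72]
 [113 222 228 221 168 155 156 155 161 165 164 162 168 149  86  77  75  80  75  76  74  74  72  71  70]
 [109 228 227 229 228 229 227 222 186 164 164 166 168 164 163 169 166 114  80  77  80  79  78  75  73]
 [109 228 229 229 230 228 228 230 229 230 229 228 209 171 166 165 164 168 170 166 138  81  79  78  81]
 [115 229 229 229 227 230 227 229 230 229 230 228
[... 1826 characters left out ...]
 232 230 230 231 229 219 230 229 233 231 211 230 231 229 231 231 230 222 186 232]
 [229 128  98 231 231 231 230 232 231 230 213 231 230 231 230 230 230 222 227 221 230 231 230 230 231]
 [225 129 112 230 231 232 230 231 230 230 230 230 231 230 231 230 212 148 231 231 229 230 232 230 231]
 [172 123 173 230 226 228 230 231 229 222 217 117 163 230 231 232 230 225 199 231 214 231 231 227 226]
 [130 121 230 231 223 230 232 231 228 212 110  86  93 112 231 231 230 214 154 221 229 230 105  78  86]
 [175 229 122 231 232 231 230 228 209 112  78  81  79  77 191 152 229 184 212 230 230 230 204  91 131]
 [229 171 225 114 230 230 230 227 230  77  72  74  77  75 184 203 227 157 231 230 230 227 137 133  77]]
```

```bash
python3 - <<'E'
from fit import *
import pickle
np.set_printoptions(precision=3,suppress=True,linewidth=200)
c,s=pickle.load(open('w8.p','rb'));g=c['image'].min(2)
for u in(235,245,255,265):print(u,'top',g[130:148,u],'bot',g[198:216,u])
for v in(150,165,185,198):print(v,'L',g[v,218:234],'R',g[v,266:284])
# carton top mask: neither paper (229-233) on edges
m=((g<200)|(g>236)).astype(np.uint8);m[:128]=0;m[218:]=0;m[:,:218]=0;m[:,286:]=0
m=cv2.morphologyEx(m,cv2.MORPH_OPEN,np.ones((9,9),np.uint8))
cn=max(cv2.findContours(m,0,1)[0],key=cv2.contourArea);r=cv2.minAreaRect(cn);print(r)
E
```

```text
235 top [230 229 230 226 175 130 116 123 129 160 184 187 190 186 186 185 187 188] bot [186 186 183 181 181 184 186 192 221 230 229 230 230 231 231 230 230 231]
245 top [231 230 230 226 180 126 128 130 145 222 242 243 243 244 242 242 231 204] bot [184 182 183 183 183 183 182 186 211 193 203 222 220 203 204 222 228 230]
255 top [229 229 228 227 179 129 130 137 164 228 242 245 244 244 244 244 244 245] bot [182 183 185 184 183 183 182 188 222 218 190 205 224 230 230 231 230 232]
265 top [229 229 226 185 130 123 132 141 182 232 243 244 244 244 244 244 244 244] bot [182 182 183 182 183 183 184 181 159 159 208 227 230 231 229 231 229 230]
150 L [211 202 199 209 210 215 209 188 186 188 186 186 186 185 189 185] R [239 239 239 239 238 238 238 239 239 231 230 231 231 230 231 230 229 230]
165 L [193 225 231 230 226 213 184 178 185 186 186 187 187 184 188 188] R [159 158 155 157 159 159 158 161 194 227 231 231 232 230 231 232 231 231]
185 L [222 223 228 220 201 179 170 159 154 188 184 186 186 185 183 184] R [181 183 183 185 182 184 182 184 208 229 232 231 231 232 231 230 231 231]
198 L [128 118 153 207 229 231 231 232 222 177 184 187 183 184 185 185] R [182 180 185 180 182 182 183 186 209 228 231 231 230 232 232 230 231 232]
((248.5, 170.5), (69.0, 51.0), 90.0)
```

step_arm:
  commands: [-0.25, -0.2, -4, 0, 0, 0, 8.5, 0, 0, -4, 0, 0, 0, 8.5, 0, 0, -4, 0, 0, 0, 8.5, 0, 0, 0, 0, 0, 0, 8.5, 0, 0, 0, 0, 0, 0, 8.5]

```text
clock: 12.55
ee_pos: [0.4838, -0.1624, 0.1172]
ee_rot: [-1.865, -2.522, 0.001]
contact_force: [0.3, -0.5, -0.2]
gripper_width: 0.994
finger_force: 0.0
```

step_arm:
  commands: [0, 0, -3, 0, 0, 0, 8.5, 0, 0, -3, 0, 0, 0, 8.5, 0, 0, -1.6, 0, 0, 0, 8.5, 0, 0, 0, 0, 0, 0, 8.5, 0, 0, 0, 0, 0, 0, 8.5]

```text
clock: 12.97
ee_pos: [0.4863, -0.1647, 0.0445]
ee_rot: [1.869, 2.522, 0.002]
contact_force: [0.2, -0.2, 1.1]
gripper_width: 0.995
finger_force: 0.0
```

step_arm:
  commands: [0, 0.1, -0.4, 0, 0, 0, 7, 0, 0, 0, 0, 0, 0, 6, 0, 0, 0, 0, 0, 0, 5, 0, 0, 0, 0, 0, 0, 4.2, 0, 0, 0, 0, 0, 0, 4.2]
  force: 28

```text
clock: 13.38
ee_pos: [0.4855, -0.1639, 0.04]
ee_rot: [1.87, 2.521, 0.002]
contact_force: [0.0, 1.3, 7.7]
gripper_width: 0.585
finger_force: 29.8
```

step_arm:
  commands: [0, 0, 0, 0, 0, 0, 4.2, 0, 0, 0, 0, 0, 0, 4.2, 0, 0, 0, 0, 0, 0, 4.2]

```text
clock: 13.63
ee_pos: [0.4855, -0.164, 0.04]
ee_rot: [1.87, 2.521, 0.002]
contact_force: [0.0, 0.6, 7.1]
gripper_width: 0.582
finger_force: 29.8
```

```bash
python3 - <<'E'
from h import *
np.set_printoptions(precision=4,suppress=True)
s=sense();print(s['ee_pos'],s['ee_rot'],s['gripper_width'],s['contact_force'],s['finger_force'])
E
```

```text
[ 0.4855 -0.164   0.04  ] [1.8702 2.5214 0.0021] 0.5823023288860285 [0.0238 0.5885 7.1125] 29.80298012495041
```

step_arm:
  commands: [0, 0, 1, 0, 0, 0, 4.2, 0, 0, 2, 0, 0, 0, 4.2, 0, 0, 3.5, 0, 0, 0, 4.2, 0, 0, 3.5, 0, 0, 0, 4.2, 0.2, 2, 3, 0, 0, 0, 4.2]

```text
clock: 14.05
ee_pos: [0.4859, -0.1487, 0.1715]
ee_rot: [1.879, 2.512, -0.004]
contact_force: [0.8, -0.3, 0.8]
gripper_width: 0.583
finger_force: 29.3
```

step_arm:
  commands: [0.3, 3.8, 0, 0, 0, -0.06, 4.2, 0.3, 3.8, 0, 0, 0, -0.06, 4.2, 0.3, 3.8, 0, 0, 0, -0.06, 4.2, 0.3, 3.8, 0, 0, 0, 0, 4.2, 0.3, 2.8, 0, 0, 0, 0, 4.2]

```text
clock: 14.47
ee_pos: [0.5009, 0.0403, 0.1691]
ee_rot: [-2.086, -2.347, -0.002]
contact_force: [0.2, -0.7, -0.8]
gripper_width: 0.584
finger_force: 29.4
```

step_arm:
  commands: [0, 0, 0, 0, 0, 0, 4.2, 0, 0, 0, 0, 0, 0, 4.2, 0, 0, 0, 0, 0, 0, 4.2]

```text
clock: 14.72
ee_pos: [0.5012, 0.0354, 0.1689]
ee_rot: [2.091, 2.343, -0.001]
contact_force: [-0.1, 0.3, -0.0]
gripper_width: 0.58
finger_force: 29.4
```

```bash
python3 - <<'E'
from fit import *
import pickle
np.set_printoptions(precision=4,suppress=True,linewidth=200)
c=shot('wrist','w9.png');s=sense();print(s['ee_pos'],s['ee_rot'],s['gripper_width'],s['contact_force']);pickle.dump((c,s),open('w9.p','wb'))
R=cv2.Rodrigues(s['ee_rot'])[0];p=s['ee_pos']
ny=R[:,0]*np.sign(R[1,0])
print('yaw',np.arctan2(R[1,1],R[0,1]))
for dz in(.02,-.04):
  for a in(-1,1): print(dz,a,proj(c,p-R[:,2]*dz+ny*.037+R[:,1]*a*.025),'far',proj(c,p-R[:,2]*dz-ny*.033+R[:,1]*a*.025))
im=c['image']
for u in(235,250,265): print(u,[(v,*im[v,u]) for v in range(0,330,6)][::1] if u==250 else im[100:330:6,u].min(1))
E
```

```text
[0.5013 0.0346 0.1689] [ 2.0934  2.3414 -0.0008] 0.5823463343162563 [ 0.0462 -0.8945 -0.8759]
yaw 0.1117488376573421
0.02 -1 (np.float64(182.09421722970055), np.float64(191.9697215130216)) far (np.float64(192.31616124661045), np.float64(354.5127944461709))
0.02 1 (np.float64(322.74365808948005), np.float64(192.10699097307108)) far (np.float64(312.895577831974), np.float64(354.5446254859636))
-0.04 -1 (np.float64(207.45362181192147), np.float64(162.1279963051384)) far (np.float64(211.98219937625348), np.float64(276.53869162427395))
-0.04 1 (np.float64(299.14094645179784), np.float64(162.22947666954013)) far (np.float64(294.69486405129214), np.float64(276.5887828965181))
235 [183 191 183 190 181 185 190 182 111 112 111 125 136 144 147 250 199 198 201 199 197 197 163 163 161 162 162 157 162 158 159 156 160 156 153 152 189  72  45]
250 [(0, np.uint8(154), np.uint8(231), np.uint8(249)), (6, np.uint8(146), np.uint8(223), np.uint8(248)), (12, np.uint8(92), np.uint8(140), np.uint8(173)), (18, np.uint8(54), np.uint8(82), np.uint8(101)), (24, np.uint8(185), np.uint8(247), np.uint8(250)), (30, 
[... 2044 characters left out ...]
), np.uint8(178)), (270, np.uint8(159), np.uint8(171), np.uint8(175)), (276, np.uint8(111), np.uint8(118), np.uint8(123)), (282, np.uint8(156), np.uint8(169), np.uint8(174)), (288, np.uint8(158), np.uint8(169), np.uint8(174)), (294, np.uint8(159), np.uint8(170), np.uint8(176)), (300, np.uint8(156), np.uint8(165), np.uint8(171)), (306, np.uint8(156), np.uint8(166), np.uint8(172)), (312, np.uint8(189), np.uint8(205), np.uint8(212)), (318, np.uint8(184), np.uint8(199), np.uint8(206)), (324, np.uint8(122), np.uint8(133), np.uint8(135))]
265 [189 190 190 191 191 190 190 169 106 105 111 128 138 148 153 249 171 166 166 166 166 165 163 165 162 162 161 159 158 160 158 152 154 157 155 154 176 179  46]
```

step_arm:
  commands: [0.1, 2.5, 0, 0, 0, 0, 4.2, 0.1, 2.5, 0, 0, 0, 0, 4.2, 0, 0, -3, 0, 0, 0, 4.2, 0, 0, -3, 0, 0, 0, 4.2, 0, 0, -2.8, 0, 0, 0, 4.2]

```text
clock: 15.18
ee_pos: [0.5039, 0.0849, 0.08]
ee_rot: [2.092, 2.341, 0.001]
contact_force: [0.2, -0.2, -0.3]
gripper_width: 0.576
finger_force: 29.4
```

step_arm:
  commands: [0, 0, 0, 0, 0, 0, 4.2, 0, 0, 0, 0, 0, 0, 4.2, 0, 0, 0, 0, 0, 0, 4.2]

```text
clock: 15.43
ee_pos: [0.5046, 0.0848, 0.0818]
ee_rot: [2.093, 2.34, 0.002]
contact_force: [1.2, 0.9, -0.2]
gripper_width: 0.583
finger_force: 29.5
```

```bash
python3 - <<'E'
from fit import *
np.set_printoptions(precision=4,suppress=True,linewidth=220)
c=shot('wrist','w10.png');s=sense();print(s['ee_pos'],s['ee_rot'],s['contact_force'])
yaw=.114;ax=np.array([np.cos(yaw),np.sin(yaw),0]);ay=np.array([-ax[1],ax[0],0]);C=np.array([.495,.1535,.0025])
R=cv2.Rodrigues(s['ee_rot'])[0];p=s['ee_pos'];ny=R[:,0]*np.sign(R[1,0])
print('carton base near',proj(c,p+R[:,2]*.04+ny*.0373),'top near',proj(c,p-R[:,2]*.02+ny*.0373))
for y in(-.0275,-.0235):print('divider',y,proj(c,C+y*ay+[0,0,.022]))
for y in(-.02,-.026):
  print('rim x',y,[round(float(proj(c,C+y*ay+x*ax+[0,0,.022])[0]),1) for x in(-.0325,-.0285,.0285,.0325)],proj(c,C+y*ay+[0,0,.022])[1])
print('bar',[proj(c,C+x*ax+y*ay+[0,0,.115]) for x in(-.0325,.0325) for y in(-.006,.006)])
g=c['image'].min(2)
v=int(proj(c,C-.018*ay+[0,0,.022])[1])
for q in(v,v+4,v+10): print(q,'L',g[q,180:225],'R',g[q,280:325])
for u in(230,255,275):print(u,g[100:200:2,u])
E
```

```text
[0.5049 0.0852 0.0822] [2.0918 2.3406 0.0037] [ 0.4114  0.5401 -1.1386]
carton base near (np.float64(254.0605251873963), np.float64(159.69242144421156)) top near (np.float64(253.3775938581241), np.float64(188.5195775293287))
divider -0.0275 (np.float64(250.20475465609138), np.float64(147.60183289342368))
divider -0.0235 (np.float64(250.15635196223297), np.float64(140.84028985501422))
rim x -0.02 [194.9, 201.7, 298.5, 305.3] 134.86004671937943
rim x -0.026 [195.4, 202.2, 298.2, 304.9] 145.07530363988377
bar [(np.float64(130.3223149027526), np.float64(115.14547089230776)), (np.float64(125.52646218717302), np.float64(69.83910673421408)), (np.float64(360.364854543806), np.float64(114.44484653894514)), (np.float64(364.15921337750376), np.float64(69.19417862368786))]
131 L [ 75  76  75  75  76  76  73  75  74  76  75  73  76  77  85 122 163 178 181 162 121 110  78  71  75  92 136 166 170 169 170 174 176 177 181 196 200 197 199 199 202 197 200 198 196] R [184 183 183 183 183 182 184 181 178 177 174 173 167 155 113  85  75  78  96 132 165 176 178 172 147  95  75  70  69  67  71  74  70  71  
[... 705 characters left out ...]
6  79  69  71  73  71  68  70  71  72  67  70  68  74  68  68  67  70  72  64  68]
230 [175 171 162 149 138 129  99 113 129 131 181 203 200 200 198 201 200 200 186 117  99 188 198 175 185 199 197 157 128 133 121 114 119 120 126 128 132 136 136 143 144 142 148 156 180 248 206 197 196 194]
255 [152 150 119 126 121 113  88 106 123 122 163 181 183 184 184 179 183 183 171 113 100 164 174 149 155 163 163 132 103 107 110 113 117 126 129 127 134 137 139 143 144 147 154 156 187 249 249 232 193 196]
275 [149 149 121  92 121 113  91 110 118 128 182 182 186 184 185 183 181 180 161 112  98 161 169 149 162 161 162 105 101 103 109 113 116 123 125 132 134 139 137 143 129 129 149 155 190 243 245 244 244 244]
```

```bash
python3 - <<'E'
import cv2
im=cv2.imread('pics/w10.png')
for u in(225,255,275):print(u,[(v,*map(int,im[v,u])) for v in range(140,170,2)])
im=cv2.imread('pics/w9.png')
for u in(225,255,275):print(u,[(v,*map(int,im[v,u])) for v in range(150,170,2)])
E
```

```text
225 [(140, 96, 146, 168), (142, 188, 249, 250), (144, 199, 252, 250), (146, 173, 242, 249), (148, 184, 247, 246), (150, 196, 252, 250), (152, 195, 251, 250), (154, 140, 211, 230), (156, 130, 194, 225), (158, 129, 194, 225), (160, 116, 155, 176), (162, 117, 134, 140), (164, 118, 136, 141), (166, 125, 139, 146), (168, 125, 143, 147)]
255 [(140, 100, 147, 174), (142, 164, 235, 249), (144, 174, 241, 250), (146, 149, 220, 244), (148, 155, 227, 247), (150, 163, 235, 250), (152, 163, 235, 250), (154, 132, 198, 226), (156, 103, 152, 180), (158, 107, 154, 181), (160, 110, 138, 151), (162, 113, 133, 139), (164, 117, 134, 141), (166, 126, 142, 148), (168, 129, 145, 150)]
275 [(140, 98, 145, 174), (142, 161, 234, 249), (144, 169, 238, 250), (146, 149, 220, 243), (148, 162, 232, 250), (150, 161, 232, 250), (152, 162, 230, 249), (154, 105, 153, 183), (156, 101, 148, 177), (158, 103, 149, 176), (160, 109, 133, 145), (162, 113, 129, 137), (164, 116, 134, 142), (166, 123, 139, 146), (168, 125, 141, 147)]
225 [(150, 95, 129, 145), (152, 87, 116, 135), (154, 76, 103, 116), (156, 76, 102, 113), (158, 76, 100, 115), (160, 99, 115, 122), (162, 115, 127, 131), (164, 119, 133, 136), (166, 125, 135, 139), (168, 129, 140, 144)]
255 [(150, 133, 197, 227), (152, 133, 198, 227), (154, 132, 195, 227), (156, 129, 195, 226), (158, 132, 195, 226), (160, 118, 150, 168), (162, 118, 135, 139), (164, 120, 139, 142), (166, 127, 144, 148), (168, 127, 143, 148)]
275 [(150, 99, 145, 170), (152, 97, 143, 168), (154, 97, 142, 167), (156, 101, 145, 169), (158, 98, 143, 166), (160, 108, 133, 145), (162, 118, 136, 141), (164, 118, 135, 142), (166, 124, 140, 146), (168, 130, 145, 149)]
```

step_arm:
  commands: [-0.2, 0.05, -1, 0, 0, 0, 4.2, 0, 0, -1, 0, 0, 0, 4.2, 0, 0, -0.5, 0, 0, 0, 4.2, 0, 0, 0, 0, 0, 0, 4.2, 0, 0, 0, 0, 0, 0, 4.2]

```text
clock: 15.9
ee_pos: [0.5017, 0.0865, 0.0557]
ee_rot: [2.091, 2.344, 0.0]
contact_force: [0.1, 0.1, 0.3]
gripper_width: 0.58
finger_force: 29.5
```

step_arm:
  commands: [0, 0, -0.3, 0, 0, 0, 4.2, 0, 0, -0.2, 0, 0, 0, 4.2, 0, 0, 0, 0, 0, 0, 4.2, 0, 0, 0, 0, 0, 0, 4.2]

```text
clock: 16.23
ee_pos: [0.5015, 0.0867, 0.0504]
ee_rot: [-2.091, -2.344, 0.0]
contact_force: [-0.2, 0.2, -0.1]
gripper_width: 0.584
finger_force: 29.5
```

Already about 14 mm into the bay with no contact. Easing down to the floor.

step_arm:
  commands: [0, 0, -0.15, 0, 0, 0, 4.2, 0, 0, -0.15, 0, 0, 0, 4.2, 0, 0, 0, 0, 0, 0, 4.2, 0, 0, 0, 0, 0, 0, 4.2]

```text
clock: 16.57
ee_pos: [0.5016, 0.0867, 0.0475]
ee_rot: [2.091, 2.344, 0.0]
contact_force: [-0.4, 0.3, 0.8]
gripper_width: 0.579
finger_force: 29.5
```

step_arm:
  commands: [0, 0, -0.1, 0, 0, 0, 4.2, 0, 0, 0, 0, 0, 0, 4.2, 0, 0, 0, 0, 0, 0, 4.2]

```text
clock: 16.82
ee_pos: [0.5016, 0.0867, 0.0475]
ee_rot: [-2.091, -2.344, -0.002]
contact_force: [-2.4, -0.3, 9.0]
gripper_width: 0.581
finger_force: 30.3
```

step_arm:
  commands: [0, 0, 0.1, 0, 0, 0, 5.2, 0, 0, 0, 0, 0, 0, 6, 0, 0, 0, 0, 0, 0, 6.5, 0, 0, 0, 0, 0, 0, 6.5, 0, 0, 1, 0, 0, 0, 6.5]

```text
clock: 17.23
ee_pos: [0.5002, 0.0865, 0.0562]
ee_rot: [-2.09, -2.342, 0.005]
contact_force: [0.1, -0.1, -0.1]
gripper_width: 0.762
finger_force: 0.0
```

step_arm:
  commands: [0, 0, 2, 0, 0, 0, 6.5, 0, 0, 3.5, 0, 0, 0, 6.5, 0, 0, 4, 0, 0, 0, 7.5, 0, 0, 4, 0, 0, 0, 8.5, 0, 0, 4, 0, 0, 0.1, 8.5]

```text
clock: 17.65
ee_pos: [0.5008, 0.0865, 0.2347]
ee_rot: [1.97, 2.447, -0.002]
contact_force: [1.7, 0.4, -0.9]
gripper_width: 0.996
finger_force: 0.0
```

step_arm:
  commands: [-0.2, 1.5, 0.5, 0, 0, 0.12, 8.5, -0.2, 1.5, 0, 0, 0, 0.12, 8.5, -0.2, 1.5, 0, 0, 0, 0.12, 8.5, -0.1, 1.5, 0, 0, 0, 0.12, 8.5, 0, 0.7, 0, 0, 0, 0.12, 8.5]

```text
clock: 18.07
ee_pos: [0.4937, 0.156, 0.2381]
ee_rot: [-1.148, -2.924, -0.002]
contact_force: [-0.4, -0.7, -0.2]
gripper_width: 0.997
finger_force: 0.0
```

step_arm:
  commands: [0, 0, 0, 0, 0, 0.12, 8.5, 0, 0, 0, 0, 0, 0.12, 8.5, 0, 0, 0, 0, 0, 0.12, 8.5, 0, 0, 0, 0, 0, 0.12, 8.5, 0, 0, 0, 0, 0, 0.12, 8.5]

```text
clock: 18.48
ee_pos: [0.4942, 0.1533, 0.238]
ee_rot: [0.237, 3.133, -0.001]
contact_force: [-0.2, 0.1, 1.1]
gripper_width: 0.997
finger_force: 0.0
```

step_arm:
  commands: [0, 0, 0, 0, 0, 0.12, 8.5, 0, 0, 0, 0, 0, 0.12, 8.5, 0, 0, 0, 0, 0, 0, 8.5, 0, 0, 0, 0, 0, 0, 8.5, 0, 0, 0, 0, 0, 0, 8.5]

```text
clock: 18.9
ee_pos: [0.4944, 0.1534, 0.2377]
ee_rot: [-0.126, 3.139, -0.0]
contact_force: [-0.7, -0.2, -0.5]
gripper_width: 0.997
finger_force: 0.0
```

```bash
python3 - <<'E'
from fit import *
import pickle
np.set_printoptions(precision=4,suppress=True,linewidth=220)
c=shot('wrist','w11.png');s=sense();print(s['ee_pos'],s['ee_rot'],s['joints'],s['gripper_width'])
R=cv2.Rodrigues(s['ee_rot'])[0];print('yaw',np.arctan2(R[1,1],R[0,1]),R[:,2])
pickle.dump((c,s),open('w11.p','wb'))
yaw=.114;ax=np.array([np.cos(yaw),np.sin(yaw),0]);ay=np.array([-ax[1],ax[0],0]);C=np.array([.495,.1535,.0025])
print('bar',[tuple(np.round(proj(c,C+x*ax+y*ay+[0,0,.115]),1)) for x in(-.0325,.0325) for y in(-.006,.006)])
print('cap',proj(c,C+.062*ay+[0,0,.067]),'carton top',[tuple(np.round(proj(c,C+(-.066+y)*ay+x*ax+[0,0,.065]),1)) for y in(-.035,.035) for x in(-.025,.025)])
h=cv2.cvtColor(c['image'],cv2.COLOR_BGR2HSV)
m=((h[...,0]>12)&(h[...,0]<35)&(h[...,1]>60)&(h[...,2]>100))
u0,v0=proj(c,C+[0,0,.115]);print(u0,v0)
for dv in(-25,-15,0,15,25):
  v=int(v0+dv); print(v,''.join('#' if x else '.' for x in m[v,int(u0)-45:int(u0)+45]))
for u in(int(u0)-3,int(u0),int(u0)+3):print(u,h[int(v0)-60:int(v0)+60:3,u,2])
E
```

```text
[0.4944 0.1535 0.2376] [-0.1273  3.139  -0.0005] [-0.39    0.4243  0.0668  1.822  -0.0348  0.8965  1.3444] 0.9916538159753
yaw 1.6518479005182882 [ 0.     -0.0003 -1.    ]
bar [(np.float64(245.8), np.float64(148.0)), (np.float64(260.8), np.float64(147.5)), (np.float64(249.0), np.float64(223.8)), (np.float64(263.0), np.float64(223.4))]
cap (np.float64(318.0766095788981), np.float64(172.2876762706557)) carton top [(np.float64(149.7), np.float64(152.2)), (np.float64(155.8), np.float64(201.4)), (np.float64(221.9), np.float64(149.8)), (np.float64(224.9), np.float64(199.2))]
254.70342840019154 186.96537757046727
161 .....................#############################################################........
171 ......................##############################################################......
186 ......................####################################################################
201 ........................................##############....................................
211 ........................................###############...................................
251 [ 59  56  59 101 108 105 106 119 155 164 164 165 159 162 161 160 161 158 159 156 155 152 151 149 156 157 154 151 150 148 147 142 109  79  80  80  81 142 157 152]
254 [ 58  55  62  90 106 107 108 122 160 163 163 164 163 164 166 164 162 167 164 162 164 164 164 168 163 164 164 163 162 164 163 162 157  80  80  83  80 127 166 159]
257 [ 56  57  55  95 107 108 108 125 154 157 157 158 158 159 162 158 158 156 158 156 158 155 159 158 156 158 156 156 156 158 156 153 156  80  79  82  81 124 168 165]
```

step_arm:
  commands: [0.05, 0, -3.5, 0, 0, 0.032, 8.5, 0, 0, -3.5, 0, 0, 0, 8.5, 0, 0, -3, 0, 0, 0, 8.5, 0, 0, -2, 0, 0, 0, 8.5, 0, 0, -1.1, 0, 0, 0, 8.5]

```text
clock: 19.37
ee_pos: [0.4934, 0.1532, 0.1038]
ee_rot: [0.179, -3.132, 0.003]
contact_force: [0.1, -0.1, 0.2]
gripper_width: 0.991
finger_force: 0.0
```

step_arm:
  commands: [0, 0, 0, 0, 0, 0, 7, 0, 0, 0, 0, 0, 0, 5, 0, 0, 0, 0, 0, 0, 4, 0, 0, 0, 0, 0, 0, 3, 0, 0, 0, 0, 0, 0, 2.2]
  force: 30

```text
clock: 19.78
ee_pos: [0.4957, 0.1539, 0.1076]
ee_rot: [-0.18, 3.134, 0.001]
contact_force: [-0.3, 0.5, 0.1]
gripper_width: 0.294
finger_force: 0.0
```

```bash
python3 - <<'E'
from fit import *
np.set_printoptions(precision=4,suppress=True,linewidth=220)
c=shot('wrist','w12.png');s=sense();print(s['ee_pos'],s['ee_rot'],s['gripper_width'],s['contact_force'])
R=cv2.Rodrigues(s['ee_rot'])[0];print('yaw',np.arctan2(R[1,1],R[0,1]),R[:,2])
E
```

```text
[0.4956 0.1538 0.1075] [-0.1805  3.1344  0.0008] 0.2603041707045331 [-0.6361 -0.441   0.2378]
yaw 1.6858480300131762 [ 0.002   0.0006 -1.    ]
```

Pose and yaw match the bar. Closing and lifting.

step_arm:
  commands: [0, 0, 0, 0, 0, 0, 1.6, 0, 0, 0, 0, 0, 0, 1.2, 0, 0, 0, 0, 0, 0, 0.8, 0, 0, 0, 0, 0, 0, 0.8, 0, 0, 0, 0, 0, 0, 0.8]
  force: 30

```text
clock: 20.25
ee_pos: [0.4953, 0.1533, 0.107]
ee_rot: [-0.18, 3.136, -0.0]
contact_force: [-0.9, -1.0, 6.8]
gripper_width: 0.132
finger_force: 31.0
```

step_arm:
  commands: [0, 0, 0, 0, 0, 0, 0.5, 0, 0, 0, 0, 0, 0, 0.5, 0, 0, 0, 0, 0, 0, 0.5, 0, 0, 0, 0, 0, 0, 0.5, 0, 0, 0, 0, 0, 0, 0.5]
  force: 80

```text
clock: 20.67
ee_pos: [0.4954, 0.1534, 0.1071]
ee_rot: [-0.18, 3.135, -0.0]
contact_force: [-0.0, -1.3, 5.1]
gripper_width: 0.125
finger_force: 79.5
```

Width is about 11 mm at 80 N. Lifting gently.

step_arm:
  commands: [0, 0, 0.4, 0, 0, 0, 0.5, 0, 0, 0.6, 0, 0, 0, 0.5, 0, 0, 0.6, 0, 0, 0, 0.5, 0, 0, 0.6, 0, 0, 0, 0.5, 0, 0, 0.6, 0, 0, 0, 0.5]

```text
clock: 21.08
ee_pos: [0.4946, 0.1537, 0.1347]
ee_rot: [0.181, -3.136, 0.0]
contact_force: [-0.2, -0.0, -5.9]
gripper_width: 0.126
finger_force: 77.9
```

```bash
python3 - <<'E'
from h import *
np.set_printoptions(precision=4,suppress=True)
s=sense();print(s['ee_pos'],s['ee_rot'],s['gripper_width'],s['contact_force'],s['wrist_torque'],s['finger_force'])
E
```

```text
[0.4946 0.1537 0.1347] [ 0.1812 -3.1355  0.0003] 0.12626636993778564 [-0.2271 -0.0089 -5.9297] [-0.0488 -0.0332  0.0119] 77.94710397720337
```

step_arm:
  commands: [0, 0, 0.8, 0, 0, 0, 0.5, 0, 0, 1, 0, 0, 0, 0.5, 0, 0, 1, 0, 0, 0, 0.5, 0, 0, 1, 0, 0, 0, 0.5, 0, 0, 1, 0, 0, 0, 0.5]

```text
clock: 21.5
ee_pos: [0.495, 0.1537, 0.1837]
ee_rot: [-0.181, 3.136, 0.0]
contact_force: [-0.7, -0.2, -5.9]
gripper_width: 0.125
finger_force: 77.9
```

step_arm:
  commands: [0, 0, 1, 0, 0, 0, 0.5, 0, 0, 1, 0, 0, 0, 0.5, 0, 0, 1, 0, 0, 0, 0.5, 0, 0, 1, 0, 0, 0, 0.5, 0, 0, 1, 0, 0, 0, 0.5]

```text
clock: 21.92
ee_pos: [0.4947, 0.1536, 0.2335]
ee_rot: [0.181, -3.136, 0.0]
contact_force: [-0.1, 0.4, -4.8]
gripper_width: 0.128
finger_force: 77.9
```

step_arm:
  commands: [0, 0, 1, 0, 0, 0, 0.5, 0, 0, 0.8, 0, 0, 0, 0.5, 0, 0, 0.6, 0, 0, 0, 0.5, 0, 0, 0, 0, 0, 0, 0.5, 0, 0, 0, 0, 0, 0, 0.5]

```text
clock: 22.33
ee_pos: [0.4949, 0.1536, 0.2566]
ee_rot: [-0.181, 3.136, -0.0]
contact_force: [-0.2, -0.5, -6.8]
gripper_width: 0.126
finger_force: 78.2
```

step_arm:
  commands: [0, 0, 0, 0, 0, 0, 0.5, 0, 0, 0, 0, 0, 0, 0.5, 0, 0, 0, 0, 0, 0, 0.5, 0, 0, 0, 0, 0, 0, 0.5, 0, 0, 0, 0, 0, 0, 0.5]

```text
clock: 22.75
ee_pos: [0.4949, 0.1536, 0.2562]
ee_rot: [0.181, -3.136, 0.0]
contact_force: [-0.8, -0.4, -6.3]
gripper_width: 0.124
finger_force: 78.2
```

```bash
python3 - <<'E'
from fit import *
np.set_printoptions(precision=4,suppress=True)
t=shot('scene','s2.png');c=shot('top','t2.png');w=shot('wrist','w13.png');s=sense();print(s['ee_pos'],s['ee_rot'],s['gripper_width'],s['contact_force'],s['wrist_torque'],s['joint_velocities'])
# level check: rim end corners in the scene view, caddy raised by dz
yaw=.114;ax=np.array([np.cos(yaw),np.sin(yaw),0]);ay=np.array([-ax[1],ax[0],0]);C=np.array([.495,.1535,.1525])
h=cv2.cvtColor(t['image'],cv2.COLOR_BGR2HSV)
m=((h[...,0]>12)&(h[...,0]<32)&(h[...,1]>60)&(h[...,2]>100))
for n,y in(('-y',-.109),('+y',.109)):
  for x in(-.0325,.0325):
    u,v=proj(t,C+y*ay+x*ax+[0,0,.011]);print(n,x,round(u,1),round(v,1))
    print(*(''.join('#' if k else '.' for k in r) for r in m[int(v)-8:int(v)+9,int(u)-12:int(u)+13]),sep='\n')
cu,cv_=proj(t,C+.062*ay+[0,0,.055]);print('cap',t['image'][int(cv_),int(cu)]);cu,cv_=proj(t,C-.066*ay+[0,0,.065]);print('carton',t['image'][int(cv_),int(cu)])
E
```

```text
[0.495  0.1536 0.2564] [ 0.181  -3.1362  0.0002] 0.13118186228805342 [ 0.3873  0.522  -5.9466] [-0.0459 -0.0092 -0.0315] [ 0.0006 -0.0026  0.0003 -0.0011 -0.0011  0.0008 -0.0004]
-y -0.0325 254.3 178.2
...................#####.
##................######.
#####...........########.
#######........#########.
##########...###########.
#######################..
#####################....
###################......
##################.......
##....##########.........
###......#####...........
######...................
########.................
#########................
#############............
###############..........
##################.......
-y 0.0325 266.0 171.3
.........................
.........................
.........................
.........................
.........................
.........................
.........####............
........#####............
.......######............
.....########............
....#########............
..###########............
############.............
##########...............
########.................
#######..................
#####.............
[... 272 characters left out ...]
##################
#########################
#########################
#########################
#########################
#########################
......###################
.......##.###############
+y 0.0325 215.8 155.6
###.######..............#
##########..............#
###########.............#
##############..........#
##############..........#
#############...........#
#############..........##
############...........##
############...........##
############...........##
############...........##
#############..........##
############..........###
############...........##
############.........####
##############.....######
#########################
cap [29 30 32]
carton [165 180 189]
```

```bash
python3 -c "from station import hand_in;print(hand_in())"
```

```text
the job is handed in; nothing more can be done
None
```

The job is handed in: the bottle and carton are on the floors of their bays, and the caddy is held still about 15 cm above the table by its grip bar, by the arm's readings. Only the carton end was confirmed level by camera.

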